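Close the keepsake box: hook the lid's tongue under the lip and lower it

ROBOT

A 6-joint arm with a two-finger parallel gripper is mounted at the origin on a cart in front of the work surface, level with it; the furniture and walls round the work are solid. World frame = base frame: x ahead of the robot, y to its left, z up, the work surface at z = 0. Lengths are in mm, angles in rad, forces in N, time in s.
With the tool pointing down it reaches from about 350 to 875 mm from the base axis. Payload 15.5 kg.
Tool frame: the origin (TCP) lies on the centre line of the jaws, within the pads' length; the fingertips stand 25 mm ahead of it and the grasp point (between the pads) lies 6 mm ahead of it; z points along the fingers, y is the direction in which the jaws open and shut (so a half turn about z gives the same grasp; the last joint's range is limited). The gripper opens to 85 mm and grips with 20 to 120 N. Pads are 22 mm wide; open, the fingers measure 114 mm over their backs; the gripper's body (76 mm by 85 mm) begins 54 mm behind the grasp point. The pads swing forward as they close: fully open they stand 13 mm farther back than shut.
Start: joints at [1.012, 0.494, 1.345, -0, 1.302, -0.096], TCP at [279.03, 559.257, 256.277] pointing down, gripper open.
Joint ranges: [-2.91, 2.91], [-0.82, 2.16], [0.22, 2.67], [-1.22, 4.37], [0.12, 2.79], [-3.08, 3.08]. Speed limits (rad/s): [1.89, 1.89, 2.57, 3.01, 3.01, 3.01].

INTERFACE

Orientations are given as a rotation vector (axis times angle).
In Python, from rig import manip gives the robot as it stands.
- The arm moves only by the shell command python3 -m inch 'ROWS' [FORCE]. ROWS is JSON, a list of rows, each a list of 5 numbers: the shift along the tool's x, y, z in m, then the turn about the tool's z in degrees, then the opening, from 0 (shut) to 1 (fully open). A call has 1 to 20 rows; each row shifts and turns the commanded pose from where the row before left it, along the tool's axes as they then stand; what a row does not reach is not made up. A row lasts 1/12 s, in which the tool goes at most 41.7 mm and 7.16 degrees, less where a joint would pass 70% of its speed; a pose out of reach is approached as far as the arm can. A call with a gripper value outside its range is refused whole. The fingers move at their own pace and stop on an object; FORCE is the grip in N (left out, the last holds). Time passes only in rows, so rows that do not move let the fingers close. It gives the time, the measured TCP pose, the force and the opening at its end, in the units of the state.
- manip.get_state(): the state, without advancing time (a new reading comes with each control period).
- manip.snapshot(name): name is "scene" or "top" or "wrist"; returns a dict with "frame" (420x560x3 uint8, blue, green, red), "mtx" (3x3 intrinsics, pixels), "R" (3x3) and "t" (3): a world point X has camera coordinates R X + t. Camera axes: x right, y down, z forward; pixel columns grow to the right and rows downward; lengths in mm; the calibration is good to about 2 mm. A picture is of the moment at which its call begins. There is no depth.
- manip.close_job(): hands the job in, once; it reports no verdict.
The state is a dict: "time": time; "joints": joint angles; "joint_velocities": joint speeds; "effort": joint torques, N m; "tool_pos": TCP position; "tcp_rot": TCP orientation; "contact_force": force on the tool from outside, world axes, zero at the start; "wrist_torque": the same for the moment, N m; "gripper_width": opening from 0.0 (shut) to 1.0 (fully open).
Only numpy, scipy, OpenCV 4.12 (cv2) and the standard library are available. Lean on these libraries where they do the work, as an engineer would, in place of code of your own. Each camera call takes 0.05 s, during which the arm holds its last target.

TASK

Close the blue keepsake box on the table, with the candle in it, using the blue lid: take the lid by its wooden grip, hook its bare wooden tongue under the lip at the back of the box with the lid's front end still raised, then lower the front end by hand until the lid lies flat inside the front wall, roughly square to the box, and let go. Leave the red lid alone.

Things in the scene. Friction and masses are not known exactly. Their poses are not given: they have to be found in the camera images.
- blue_lid_grip (a point): Point in the grip of the loose blue lid, which lies flat on the table. The grip is a bare wood bar, 36 mm along the lid x 16 across, rising 36 above the panel; take it across the 16. The point is 28 mm above the lid's underside, 14 below the grip's top. x runs along the lid to the tongue, y across, z up. The tongue's tip is 72 mm off in +x, the plain front end 60 in -x. Lid 0.1-0.2 kg.
- blue_lid_tongue (a point): Middle of the tip edge of the blue lid's tongue, on the underside; axes as the grip's. The lid is a board 6 mm thick, 132 long: a blue panel (98 long, 96 wide) with a bare wood tongue (34 long, 70 wide) at one end.
- gift_chest: Blue box 160x100 mm, fixed, open, candle inside; origin mid underside, x to the back (lip end), z up. Lid rests at z=45 between front wall (inner face x=-74, top z=58) and back wall (x=74). Lip: x 46 to 80, z 61 to 66; slot below it 16 high, 90 wide. Seated, the tongue's tip is at x 58 to 74. A level lid cannot get in over the front wall: tilt it, tongue low, about 15 deg; over 25 jams.
- red_lid_grip (a point): Same point and axes on a red lid of the same shape and size, which belongs to the red box at the back of the table; to be left alone.

How it is judged:
By the outcome, as a careful person would: the job done as asked, in the order asked, and still so for the second after the job is handed in, with the robot touching nothing.
It also fails if it takes over 40 s, if anything falls off the work surface, if the arm or the gripper's body presses on something with over 40 N, if the wrist force passes 120 N, or if a joint passes its speed limit or range.

## Working session

There is one attempt and no reset: what is moved stays moved. The work goes in short steps, Python scripts to look and compute and a shell command to move; the robot and the scene stay as the last step left them, time stands still between calls to the robot, and variables do not carry over. Pictures are saved under pics/ and viewed, and the job is handed in when it is done.

```bash
ls; mkdir -p pics; cat > h.py <<'E'
import numpy as np, cv2
from rig import manip
def snap(n,f):
    s=manip.snapshot(n); cv2.imwrite('pics/'+f+'.png',s['frame'])
    np.savez('pics/'+f+'.npz',**{k:np.array(s[k]) for k in('frame','mtx','R','t')}); return s
def load(f): return dict(np.load('pics/'+f+'.npz'))
def ray(s,uv,z):
    K,R,t=s['mtx'],s['R'],s['t']; c=-R.T@t; d=R.T@np.linalg.inv(K)@np.array([uv[0],uv[1],1.0])
    return c+d*(z-c[2])/d[2]
def proj(s,X):
    p=s['mtx']@(s['R']@np.array(X,float)+s['t']); return p[:2]/p[2]
E
python3 - <<'E'
from h import *
print(manip.get_state())
for n in('scene','top','wrist'):
    s=snap(n,n+'0'); print(n,(-s['R'].T@s['t']).round())
E
```

```text
pics
{'time': 0.0, 'joints': array([ 1.01247727e+00,  4.94199004e-01,  1.34613856e+00,  4.12463695e-06,
        1.30248004e+00, -9.54812752e-02]), 'joint_velocities': array([ 0.00086839, -0.00040828, -0.00014252, -0.00061833, -0.00209465,
        0.00043538]), 'effort': array([-5.52571291e-04, -8.82164454e+01, -3.83872747e+01, -1.29880032e-04,
        9.85391991e-03, -2.18310021e-06]), 'tool_pos': array([278.867179  , 558.97167465, 255.68787561]), 'tcp_rot': array([-7.20462464e-01, -3.05745646e+00,  1.82001196e-03]), 'contact_force': array([-0.78579072, -0.85607053, -0.404116  ]), 'wrist_torque': array([ 0.02486741, -0.0393336 ,  0.00179347]), 'gripper_width': 0.9942800769292813}
scene [ 105. -281.  731.]
top [ 341.  107. 1098.]
wrist [218. 589. 375.]
```

View pics/top0.png

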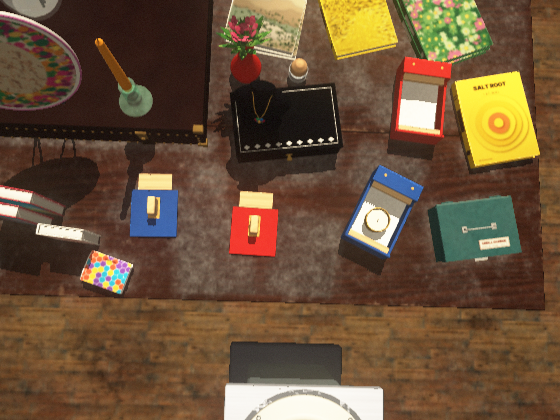

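View pics/scene0.png

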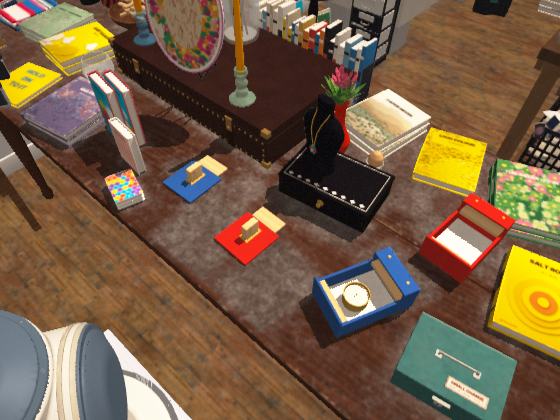

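View pics/wrist0.png

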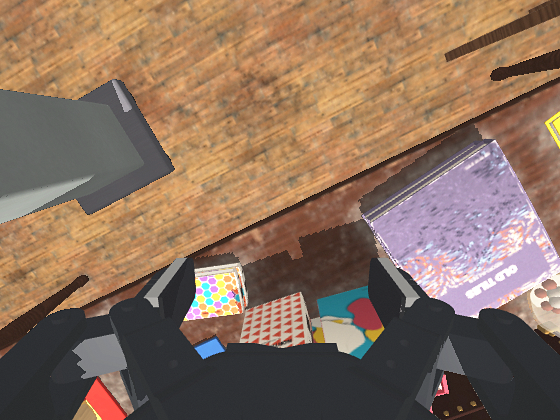

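```bash
python3 - <<'E'
from h import *
s=load('top0'); f=s['frame']
hsv=cv2.cvtColor(f,cv2.COLOR_BGR2HSV)
m=cv2.inRange(hsv,(100,130,60),(125,255,255))
cs,_=cv2.findContours(m,cv2.RETR_EXTERNAL,cv2.CHAIN_APPROX_NONE)
for c in cs:
    if cv2.contourArea(c)<500: continue
    r=cv2.minAreaRect(c); b=cv2.boxPoints(r); print(cv2.contourArea(c),b.round(1).tolist())
    for z in (6,66): print(z,[ray(s,p,z)[:2].round(1).tolist() for p in b])
a=cv2.resize(f[150:270,110:200],None,fx=4,fy=4,interpolation=cv2.INTER_CUBIC)
b=cv2.resize(f[150:270,335:435],None,fx=4,fy=4,interpolation=cv2.INTER_CUBIC)
cv2.imwrite('pics/z1.png',np.hstack([a,b]))
E
```

```text
2036.5 [[129.60000610351562, 235.39999389648438], [131.10000610351562, 189.5], [177.39999389648438, 191.0], [175.89999389648438, 236.89999389648438]]
6 [[441.8, 367.0], [537.4, 370.5], [537.7, 274.8], [441.7, 272.5]]
66 [[436.2, 352.7], [526.6, 356.0], [526.9, 265.6], [436.2, 263.5]]
722.0 [[371.79998779296875, 178.39999389648438], [378.79998779296875, 164.39999389648438], [423.6000061035156, 186.8000030517578], [416.6000061035156, 200.8000030517578]]
6 [[579.7, -133.1], [610.7, -148.0], [565.7, -244.0], [535.0, -228.7]]
66 [[566.6, -119.9], [595.9, -134.0], [553.3, -224.7], [524.3, -210.2]]
```

View pics/z1.png

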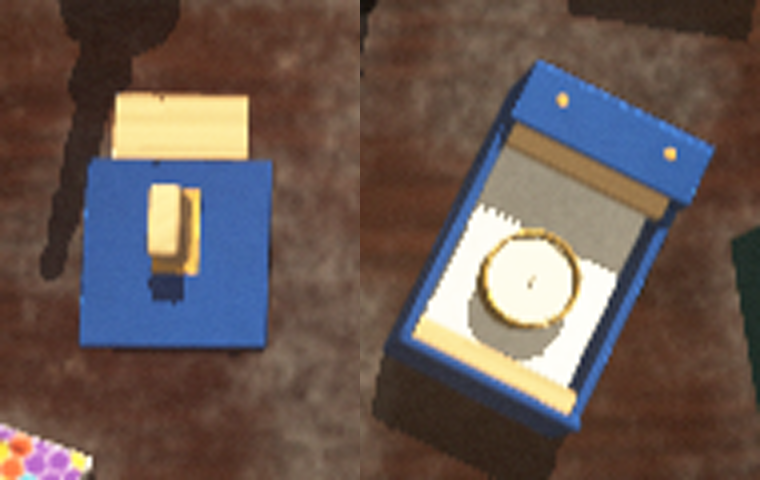

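```bash
python3 - <<'E'
from h import *
s=load('scene0'); f=s['frame']
b=cv2.resize(f[240:340,305:425],None,fx=6,fy=6,interpolation=cv2.INTER_CUBIC)
cv2.imwrite('pics/z2.png',b)
t=load('top0')
# front wall corners in top, z=58; grip top z=42; tongue corners z=6 (topside)
z=lambda x,y,ox:(ox+(x)/4-.375,150+y/4-.375)
for n,p,h in [('FL',z(32,338,335),58),('FR',z(218,430,335),58),('LBL',z(180,60,335),66),('LBR',z(355,148,335),66),('griptop',z(165,219,110),42),('tgL',z(114,94,110),6),('tgR',z(248,96,110),6),('pFL',z(80,345,110),6),('pFR',z(266,349,110),6)]:
    print(n,np.round(p,1),ray(t,p,h)[:2].round(1))
x=np.array([0.905,-0.425]);y=np.array([.425,.905]);o=np.array([503,-145.4])
for h in (20,30,40):
    p=ray(t,z(170,279,335),h)[:2]-o; print('candle',h,p@x,p@y)
E
```

```text
FL [342.6 234.1] [453.3 -63.6]
FR [389.1 257.1] [ 410.7 -156.6]
LBL [379.6 164.6] [ 595.5 -135.7]
LBR [423.4 186.6] [ 553.7 -224.2]
griptop [150.9 204.4] [502.1 320.5]
tgL [138.1 173.1] [572.6 358.3]
tgR [171.6 173.6] [574.1 288.8]
pFL [129.6 235.9] [440.8 366.8]
pFR [176.1 236.9] [441.8 272. ]
candle 20 -13.05205704975085 -1.635868561544514
candle 30 -15.287225160852852 -0.13891347431838527
candle 40 -17.522393271954826 1.3580416129078199
```

View pics/z2.png

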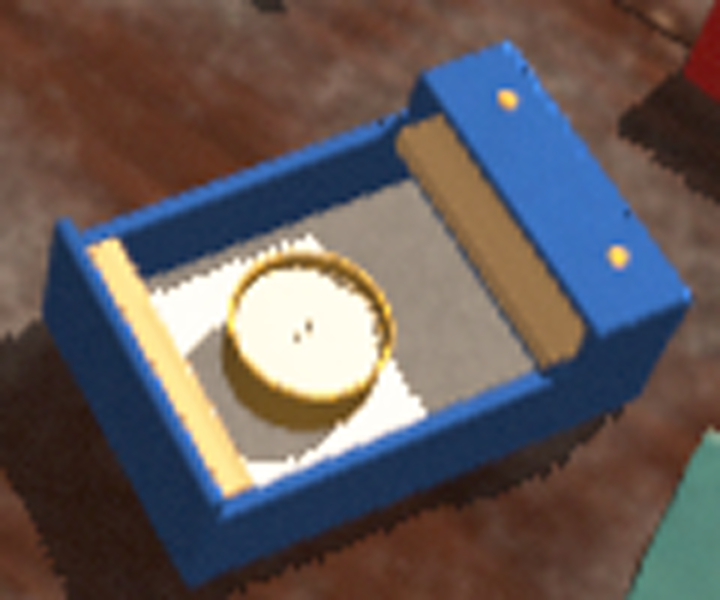

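```bash
python3 - <<'E'
from h import *
s=load('scene0'); t=load('top0')
z=lambda x,y:(305+x/6-.4,240+y/6-.4)
P={}
for n,p,h in [('LBL',z(510,42),66),('LBR',z(690,295),66),('LFL',z(425,75),66),('LFR',z(600,335),66),('FL',z(62,220),58),('FR',z(222,508),58)]:
    P[n]=ray(s,p,h)[:2]; print(n,np.round(p,1),P[n].round(1))
a=np.deg2rad(-25.3);x=np.array([np.cos(a),np.sin(a)]);y=np.array([-x[1],x[0]])
fm=(P['FL']+P['FR'])/2; bm=(P['LBL']+P['LBR'])/2;lm=(P['LFL']+P['LFR'])/2
print(fm+80*x,bm-80*x,lm-46*x, np.rad2deg(np.arctan2(*(bm-fm)[::-1])),np.linalg.norm(bm-fm))
for q in('LB','LF','F'):
    d=P[q+'L']-P[q+'R']; print(np.linalg.norm(d),np.rad2deg(np.arctan2(d[1],d[0]))-90)
o=np.array([503.1,-145.2])
for h in (15,20,25,30,35,40):
    p=ray(s,z(312,325),h)[:2]-o; p2=ray(t,(377.1,219.4),h)[:2]-o
    print('candle',h,(p@x,p@y),(p2@x,p2@y))
# scene blue lid
hsv=cv2.cvtColor(s['frame'],cv2.COLOR_BGR2HSV)
m=cv2.inRange(hsv,(100,130,60),(125,255,255)); m[:, :150]=0; m[:,235:]=0;m[:155]=0;m[205:]=0
cs,_=cv2.findContours(m,cv2.RETR_EXTERNAL,cv2.CHAIN_APPROX_NONE)
c=max(cs,key=cv2.contourArea); q=cv2.approxPolyDP(c,4,True)[:,0]
print([(p.tolist(),ray(s,p,6)[:2].round(1).tolist()) for p in q])
E
```

```text
LBL [389.6 246.6] [ 596.1 -136.9]
LBR [419.6 288.8] [ 554.6 -224.8]
LFL [375.4 252.1] [ 567.5 -124. ]
LFR [404.6 295.4] [ 525.4 -212.1]
FL [314.9 276.3] [454.9 -70.1]
FR [341.6 324.3] [ 412.4 -161.2]
[ 505.96788343 -149.83731967] [ 502.98353346 -146.61555065] [ 504.87945693 -148.3542797 ] -24.69836253380527 155.9336496140435
97.20368048187427 -25.26457324822053
97.61638529812417 -25.53268368119781
100.43526878914737 -25.016995621840238
candle 15 (np.float64(-5.673022682948036), np.float64(5.155135186549043)) (np.float64(-12.006885639583675), np.float64(-2.614290977078901))
candle 20 (np.float64(-7.742426823606424), np.float64(3.0725029758893143)) (np.float64(-13.126221589421885), np.float64(-1.868617807310084))
candle 25 (np.float64(-9.81183096426485), np.float64(0.9898707652295353)) (np.float64(-14.245557539260071), np.float64(-1.1229446375413177))
candle 30 (np.float64(-11.881235104923185), np.float64(-1.0927614454301686)) (np.float64(-15.364893489098234), np.float64(-0.37727146777260356))
candle 35 (np.float64(-13.950639245581621), np.float64(-3.1753936560899216)) (np.float64(-16.48422943893642), np.float64(0.3684017019961619))
candle 40 (np.float64(-16.020043386240012), np.float64(-5.258025866749651)) (np.float64(-17.603565388774634), np.float64(1.1140748717649795))
[([194, 160], [538.9, 366.4]), ([163, 181], [444.2, 366.4]), ([189, 202], [442.5, 273.0]), ([220, 179], [537.6, 273.6]), ([202, 167], [535.9, 334.1]), ([204, 177], [516.8, 305.9]), ([191, 186], [477.4, 306.5]), ([185, 182], [476.4, 326.4]), ([185, 168], [506.3, 361.4])]
```

```bash
cat > st.py <<'E'
from h import *
from scipy.spatial.transform import Rotation as Ro
def st(tgt=None):
    s=manip.get_state(); M=Ro.from_rotvec(s['tcp_rot']).as_matrix()
    print('t',round(s['time'],2),'pos',s['tool_pos'].round(1),'ang_x',np.rad2deg(np.arctan2(M[1,0],M[0,0])).round(2),'z',M[:,2].round(3),'F',s['contact_force'].round(1),'g',round(s['gripper_width'],3),'j6',s['joints'][5].round(2))
    if tgt is not None: print('tool shift mm',(M.T@(np.array(tgt)-s['tool_pos'])).round(1))
if __name__=='__main__':
    import sys
    st([float(v) for v in sys.argv[1:4]] if len(sys.argv)>3 else None)
E
python3 -m inch '[[0,0,0,-6.75,1],[0,0,0,-6.75,1],[0,0,0,-6.75,1],[0,0,0,-6.75,1],[0,-0.034,0,0,1],[0,-0.034,0,0,1],[0,-0.034,0,0,1],[0,-0.034,0,0,1],[0,-0.034,0,0,1],[0,-0.034,0,0,1],[0,-0.034,0,0,1]]' 40; python3 st.py 501.5 320.8 110
```

```text
time: 1.07
tool_pos: [280.6, 319.7, 256.2]
tcp_rot: [0.014, -3.142, 0.0]
contact_force: [1.4, 0.2, 0.6]
gripper_width: 1.0
t 1.07 pos [280.6 319.7 256.2] ang_x -179.49 z [-0. -0. -1.] F [1.4 0.2 0.6] g 1.0 j6 -0.87
tool shift mm [-220.9   -0.8  146.2]
```

```bash
python3 -m inch '[[-0.03,0,0,0,1],[-0.03,0,0,0,1],[-0.03,0,0,0,1],[-0.03,0,0,0,1],[-0.03,0,0.02,0,1],[-0.03,0,0.03,0,1],[-0.03,0,0.03,0,1],[-0.011,0,0.03,0,1],[0,0,0.02,0,1],[0,0,0,0,1]]' 40; python3 st.py 501.5 320.8 37; python3 - <<'E'
from h import *
snap('wrist','w1'); snap('scene','s1')
E
```

```text
time: 1.9
tool_pos: [499.5, 321.8, 123.0]
tcp_rot: [0.012, -3.135, 0.005]
contact_force: [-1.2, -0.2, -0.6]
gripper_width: 1.0
t 1.9 pos [499.5 321.8 123. ] ang_x -179.57 z [-0.006 -0.003 -1.   ] F [-1.2 -0.2 -0.6] g 1.0 j6 -1.11
tool shift mm [-2.5 -0.7 86. ]
```

View pics/w1.png

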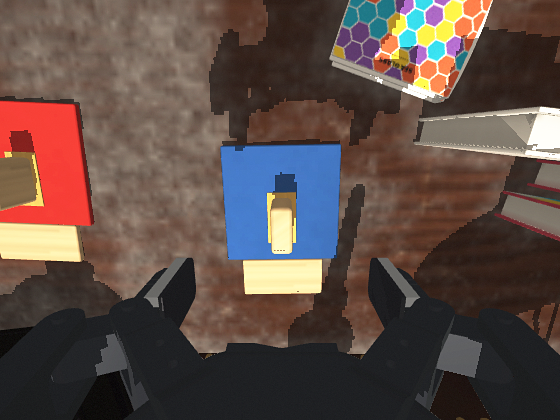

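View pics/s1.png

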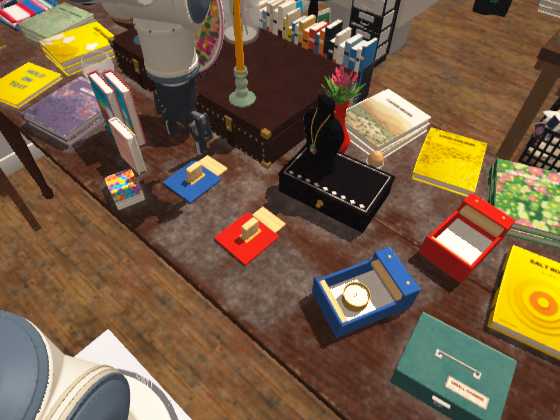

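```bash
python3 -m inch '[[0,0,0.02,0,1],[0,0,0.02,0,1],[0,0,0.01,0,1],[0,0,0,0,1],[0,0,0,0,1]]' 40; python3 st.py 501.5 320.8 37; python3 - <<'E'
from h import *
s=load('w1'); f=s['frame']
hsv=cv2.cvtColor(f,cv2.COLOR_BGR2HSV)
m=cv2.inRange(hsv,(100,130,60),(125,255,255)); m[:,:210]=0;m[:,350:]=0;m[270:]=0
cs,_=cv2.findContours(m,cv2.RETR_EXTERNAL,cv2.CHAIN_APPROX_NONE)
b=cv2.boxPoints(cv2.minAreaRect(max(cs,key=cv2.contourArea)))
P=[ray(s,p,6)[:2] for p in b]; print(np.round(P,1).tolist(),np.mean(P,0))
E
```

```text
time: 2.42
tool_pos: [501.1, 323.5, 78.5]
tcp_rot: [-0.014, 3.141, 0.001]
contact_force: [0.7, 1.4, 1.1]
gripper_width: 0.998
t 2.42 pos [501.1 323.5  78.5] ang_x -179.5 z [ 0.001  0.    -1.   ] F [0.7 1.4 1.1] g 0.998 j6 -1.11
tool shift mm [-0.3 -2.7 41.5]
[[442.9, 272.0], [440.8, 366.8], [538.2, 374.3], [540.9, 268.8]] [490.72066642 320.48401792]
```

```bash
python3 -m inch '[[0,-0.0027,0.015,0,1],[0,0,0.015,0,1],[0,0,0.0115,0,1],[0,0,0,0,1],[0,0,0,0,0],[0,0,0,0,0],[0,0,0,0,0],[0,0,0,0,0],[0,0,0,0,0],[0,0,0,0,0],[0,0,0,0,0],[0,0,0,0,0]]' 40; python3 st.py 501.5 320.8 37
```

```text
time: 3.42
tool_pos: [501.2, 320.5, 36.3]
tcp_rot: [-0.013, 3.141, 0.0]
contact_force: [-0.8, 0.5, 6.9]
gripper_width: 0.183
t 3.42 pos [501.2 320.5  36.3] ang_x -179.51 z [ 0.001  0.    -1.   ] F [-0.8  0.5  6.9] g 0.183 j6 -1.11
tool shift mm [-0.3  0.3 -0.7]
```

```bash
python3 -m inch '[[0,0,-0.01,0,0],[0,0,-0.02,0,0],[0,0,-0.03,6.4,0],[0,0,-0.03,6.5,0],[0,0,-0.03,6.4,0],[0,0,0,6.4,0],[0,0,0,0,0]]' 40; python3 st.py 462.1 -126.7 156;python3 - <<'E'
from h import *
snap('wrist','w2'); snap('scene','s2')
E
```

```text
time: 4.0
tool_pos: [501.7, 320.8, 158.3]
tcp_rot: [0.694, 3.061, 0.004]
contact_force: [-0.7, -1.0, -2.5]
gripper_width: 0.179
t 4.0 pos [501.7 320.8 158.3] ang_x 154.45 z [ 0.003  0.002 -1.   ] F [-0.7 -1.  -2.5] g 0.179 j6 -0.66
tool shift mm [-157.3 -420.8    1.4]
```

View pics/w2.png

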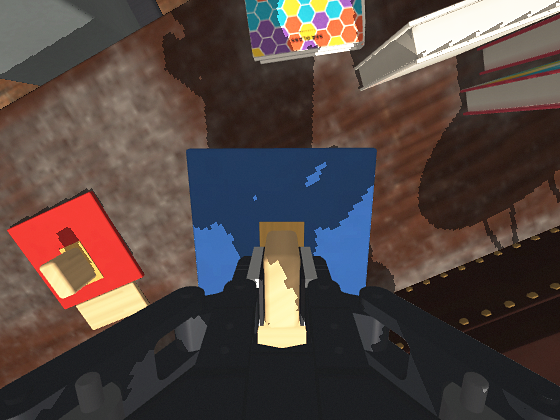

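View pics/s2.png

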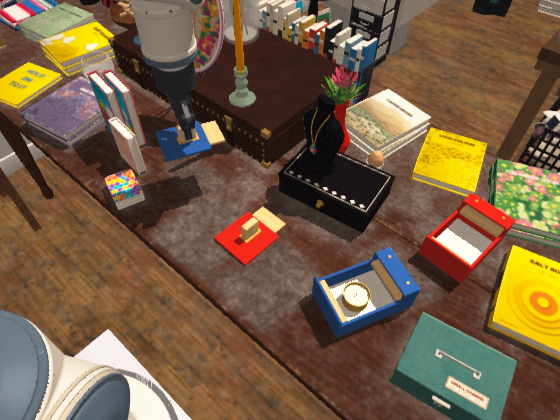

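```bash
python3 -m inch '[[-0.01,-0.02,0,0,0],[-0.012,-0.032,0,0,0],[-0.012,-0.032,0,0,0],[-0.012,-0.032,0,0,0],[-0.012,-0.032,0,0,0],[-0.012,-0.032,0,0,0],[-0.012,-0.032,0,0,0],[-0.012,-0.032,0,0,0],[-0.012,-0.032,0,0,0],[-0.012,-0.032,0,0,0],[-0.012,-0.032,0,0,0],[-0.012,-0.032,0,0,0],[-0.012,-0.032,0,0,0],[-0.003,-0.017,0,0,0],[0,0,0.02,0,0],[0,0,0.02,0,0],[0,0,0,0,0],[0,0,0,0,0]]' 40; python3 st.py 462.1 -126.7 97;python3 - <<'E'
from h import *
snap('wrist','w3'); snap('scene','s3'); snap('top','t3')
s=load('s3')['frame']; cv2.imwrite('pics/s3z.png',cv2.resize(s[200:350,280:440],None,fx=4.5,fy=4,interpolation=cv2.INTER_CUBIC)[:600])
E
```

```text
time: 5.6
tool_pos: [462.6, -126.9, 114.9]
tcp_rot: [-0.681, -3.063, -0.001]
contact_force: [0.9, 0.6, -1.1]
gripper_width: 0.179
t 5.6 pos [ 462.6 -126.9  114.9] ang_x 154.93 z [-0.004  0.001 -1.   ] F [ 0.9  0.6 -1.1] g 0.179 j6 -1.53
tool shift mm [ 0.5  0.  17.9]
```

View pics/w3.png

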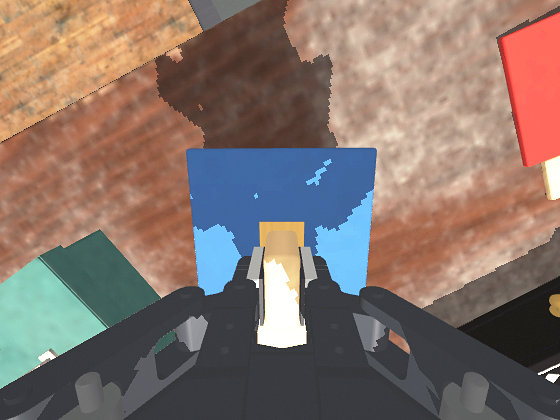

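View pics/s3z.png

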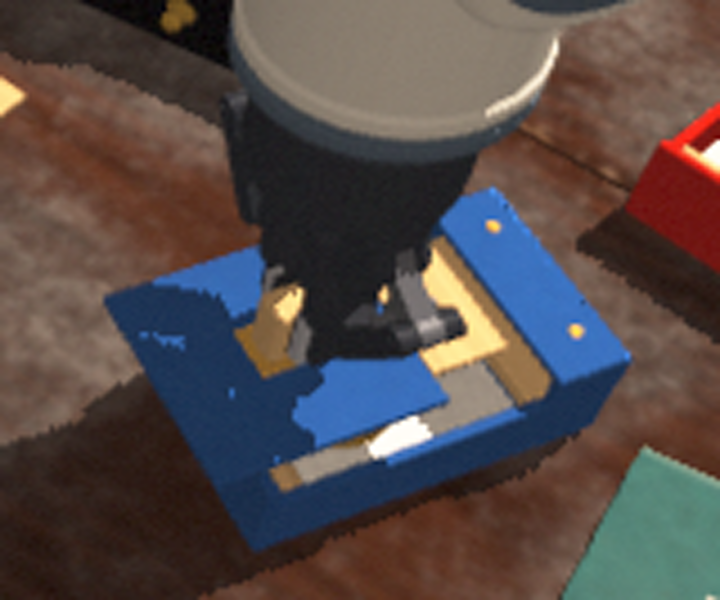

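View pics/t3.png

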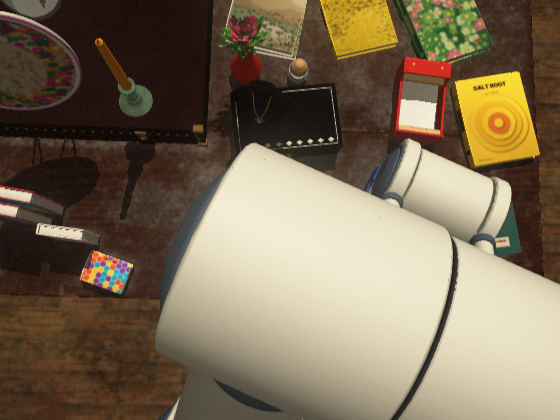

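```bash
python3 -m inch '[[0,0,0.008,0,0],[0,0,0.008,0,0],[0,0,0.003,0,0],[0,0,0.002,0,0],[0,0,0.002,0,0],[0,0,0,0,0]]' 30; python3 st.py 462.1 -126.7 89;python3 - <<'E'
from h import *
snap('wrist','w4')
E
```

```text
time: 6.25
tool_pos: [464.2, -127.6, 92.9]
tcp_rot: [0.685, 3.065, -0.0]
contact_force: [1.3, -1.6, 2.5]
gripper_width: 0.181
t 6.25 pos [ 464.2 -127.6   92.9] ang_x 154.8 z [ 0.001 -0.    -1.   ] F [ 1.3 -1.6  2.5] g 0.181 j6 -1.52
tool shift mm [ 2.3 -0.1  3.9]
```

View pics/w4.png

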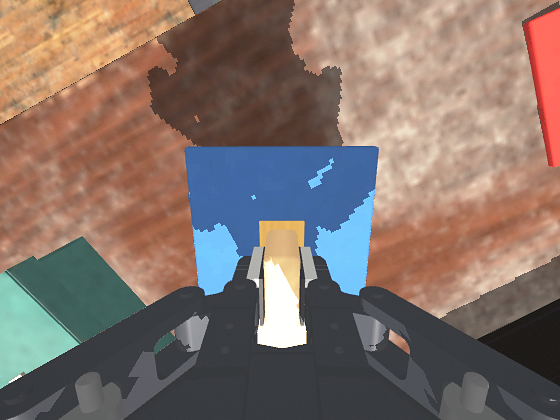

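```bash
cat > tilt.py <<'E'
from h import *
from scipy.spatial.transform import Rotation as Ro
from scipy.optimize import least_squares
def tilt(n,f=None,verbose=1):
    s=snap(n,f) if f else n
    q=manip.get_state(); M=Ro.from_rotvec(q['tcp_rot']).as_matrix(); p=q['tool_pos']
    hsv=cv2.cvtColor(s['frame'],cv2.COLOR_BGR2HSV)
    m=cv2.inRange(hsv,(100,110,50),(125,255,255)); m[290:]=0; m[:,:140]=0; m[:,420:]=0
    cs,_=cv2.findContours(m,cv2.RETR_EXTERNAL,cv2.CHAIN_APPROX_NONE)
    c=max(cs,key=cv2.contourArea)[:,0].astype(float)
    i1=c[np.argmin(c[:,0]+c[:,1])]; i2=c[np.argmin(-c[:,0]+c[:,1])]
    def pts(v):
        th,dx,dz=v; out=[]
        for y in(48,-48):
            x=-60;z=-25; X=x*np.cos(th)+z*np.sin(th); Z=-x*np.sin(th)+z*np.cos(th)
            tool=np.array([-X-dx,y,6-Z-dz]); out.append(proj(s,p+M@tool))
        return np.array(out)
    def res(v):
        a=pts(v); w=abs(a[0,0]-a[1,0]); return [a[:,1].mean()-(i1[1]+i2[1])/2, w-(i2[0]-i1[0]+1)]
    r=least_squares(lambda v:res([v[0],v[1],0]),[0,0])
    print('corners',i1,i2,'tilt deg',np.rad2deg(r.x[0]).round(1),'dx',r.x[1].round(1),'fixdx:',[(d,np.rad2deg(least_squares(lambda v:res([v[0],d,0])[:1],[0.1]).x[0]).round(1)) for d in(-2,0,2)])
if __name__=='__main__':
    import sys; tilt('wrist',sys.argv[1])
E
python3 - <<'E'
from tilt import *
tilt(load('w4'))
E
```

```text
corners [185. 148.] [378. 149.] tilt deg 2.3 dx 2.0 fixdx: [(-2, np.float64(-7.2)), (0, np.float64(-2.9)), (2, np.float64(2.3))]
```

```bash
python3 -m inch '[[0,0,0.001,0,0],[0,0,0.001,0,0],[0,0,0.001,0,0],[0,0,0,0,0]]' 30; python3 st.py; python3 tilt.py w5; python3 - <<'E'
from h import *
s=snap('scene','s5')['frame']; cv2.imwrite('pics/s5z.png',cv2.resize(s[200:350,280:440],None,fx=4.5,fy=4,interpolation=cv2.INTER_CUBIC)[:600])
E
```

```text
time: 6.63
tool_pos: [465.4, -128.2, 90.7]
tcp_rot: [0.685, 3.062, -0.001]
contact_force: [3.3, -3.1, 13.3]
gripper_width: 0.182
t 6.63 pos [ 465.4 -128.2   90.7] ang_x 154.79 z [ 0.004 -0.002 -1.   ] F [ 3.3 -3.1 13.3] g 0.182 j6 -1.52
corners [182. 146.] [380. 146.] tilt deg 5.5 dx 1.7 fixdx: [(-2, np.float64(-4.5)), (0, np.float64(0.3)), (2, np.float64(6.6))]
```

View pics/s5z.png

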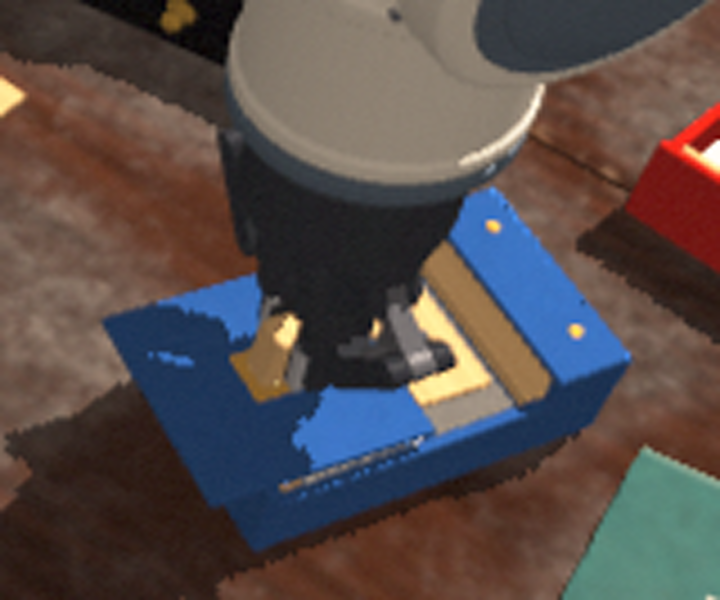

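View pics/w5.png

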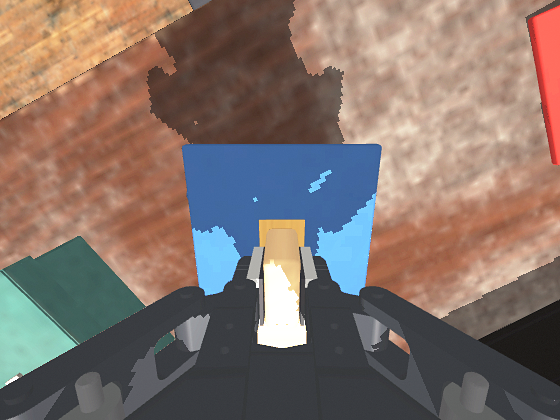

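```bash
python3 -m inch '[[0,0,0.001,0,0],[0,0,0.001,0,0],[0,0,0.001,0,0],[0,0,0,0,0]]' 30; python3 st.py; python3 tilt.py w6
```

```text
time: 7.07
tool_pos: [466.5, -128.6, 88.0]
tcp_rot: [0.684, 3.06, -0.002]
contact_force: [7.9, -5.9, 16.2]
gripper_width: 0.18
t 7.07 pos [ 466.5 -128.6   88. ] ang_x 154.79 z [ 0.006 -0.003 -1.   ] F [ 7.9 -5.9 16.2] g 0.18 j6 -1.52
corners [180. 144.] [383. 144.] tilt deg 8.5 dx 1.5 fixdx: [(-2, np.float64(-2.2)), (0, np.float64(3.0)), (2, np.float64(10.8))]
```

```bash
python3 -m inch '[[0,0,0.001,0,0],[0,0,0.001,0,0],[0,0,0.001,0,0],[0,0,0,0,0]]' 30; python3 st.py; python3 tilt.py w7; python3 - <<'E'
from h import *
s=snap('scene','s7')['frame']; cv2.imwrite('pics/s7z.png',cv2.resize(s[200:350,280:440],None,fx=4.5,fy=4,interpolation=cv2.INTER_CUBIC)[:600])
E
```

```text
time: 7.45
tool_pos: [467.1, -129.0, 85.7]
tcp_rot: [0.684, 3.058, -0.003]
contact_force: [7.2, -5.8, 30.7]
gripper_width: 0.181
t 7.45 pos [ 467.1 -129.    85.7] ang_x 154.8 z [ 0.008 -0.003 -1.   ] F [ 7.2 -5.8 30.7] g 0.181 j6 -1.52
corners [178. 143.] [387. 145.] tilt deg 12.2 dx 2.2 fixdx: [(-2, np.float64(-2.2)), (0, np.float64(3.0)), (2, np.float64(10.8))]
```

View pics/s7z.png

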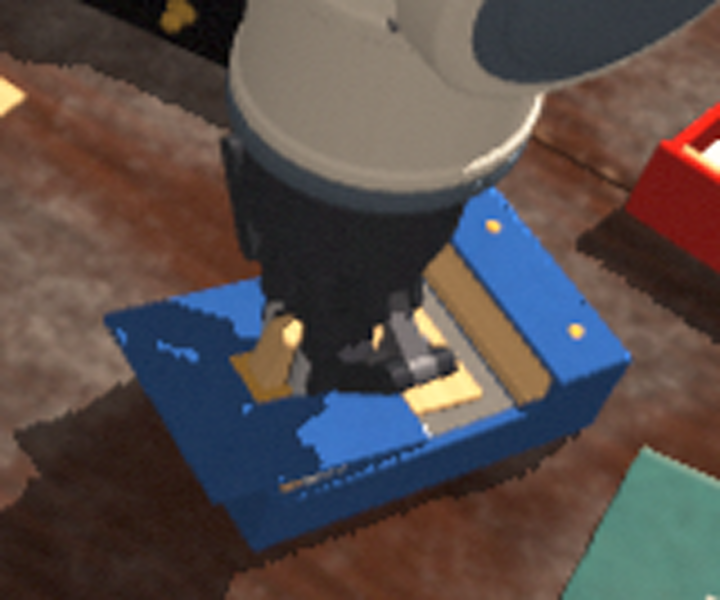

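```bash
python3 -m inch '[[0,0,-0.004,0,0],[0,0,-0.008,0,0],[0,0,-0.012,0,0],[0,0,0,0,0],[0,0,0,0,0]]' 40; python3 st.py; python3 tilt.py w8; python3 - <<'E'
from h import *
s=snap('scene','s8')['frame']; cv2.imwrite('pics/s8z.png',cv2.resize(s[200:350,280:440],None,fx=4.5,fy=4,interpolation=cv2.INTER_CUBIC)[:600])
E
```

```text
time: 7.97
tool_pos: [463.7, -127.3, 108.2]
tcp_rot: [0.686, 3.065, -0.0]
contact_force: [-0.3, 0.6, -1.0]
gripper_width: 0.179
t 7.97 pos [ 463.7 -127.3  108.2] ang_x 154.79 z [ 0.001 -0.    -1.   ] F [-0.3  0.6 -1. ] g 0.179 j6 -1.52
corners [178. 143.] [386. 144.] tilt deg 11.9 dx 2.2 fixdx: [(-2, np.float64(-2.3)), (0, np.float64(2.9)), (2, np.float64(10.6))]
```

View pics/s8z.png

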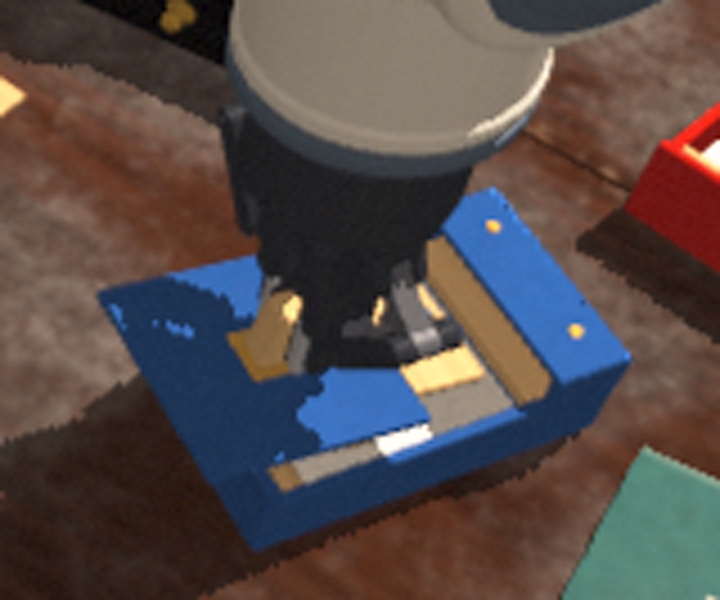

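View pics/w8.png

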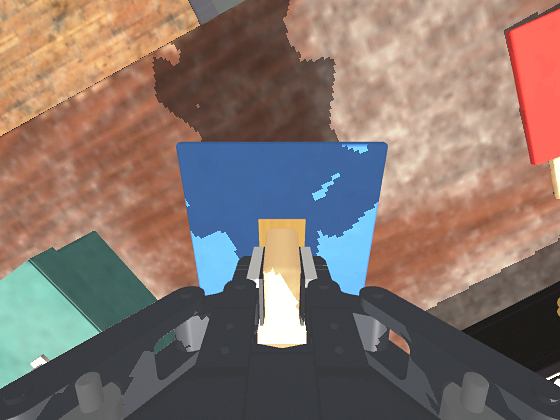

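```bash
cat > side.py <<'E'
from h import *
def side(s,pts,tcp,yaw=-25.2,o=(503.7,-146.3)):
    a=np.deg2rad(yaw);x=np.array([np.cos(a),np.sin(a),0]);y=np.array([-x[1],x[0],0])
    K,R,t=s['mtx'],s['R'],s['t'];c=-R.T@t
    O=np.array([*o,0]); y0=(np.array(tcp)-O)@y
    print('tcp box x,y',((np.array(tcp)-O)@x).round(1),y0.round(1))
    for n,uv,dy in pts:
        d=R.T@np.linalg.inv(K)@np.array([*uv,1.]); k=((O-c)@y+y0+dy)/(d@y); X=c+k*d
        print(n,'box x',((X-O)@x).round(1),'z',X[2].round(1))
E
python3 - <<'E'
from side import *
z=lambda x,y:(280+x/4.5-.4,200+y/4-.4)
side(load('s8'),[('tipR',z(485,385),-35),('panRR',z(430,427),-48),('panFL',z(98,293),48),('panFR',z(210,475),-48)],[463.7,-127.3,108.2])
E
python3 - <<'E'
from tilt import *
q=manip.get_state
for n in('w2','w3','w8'):
    # reuse current pose: only relative camera/tool matters, so use pictured camera with current tool only for w8
    s=load(n); print(n, (-s['R'].T@s['t']).round(1))
E
```

```text
tcp box x,y -44.3 0.2
tipR box x 25.4 z 54.0
panRR box x -9.8 z 64.2
panFL box x -105.5 z 88.1
panFR box x -107.2 z 96.8
w2 [439.9 349.8 277. ]
w3 [401.4 -98.5 234.1]
w8 [402.1 -98.5 227. ]
```

```bash
python3 - <<'E'
from side import *
z=lambda x,y:(280+x/4.5-.4,200+y/4-.4)
# level pose, TCP z 114.9 -> top of lid 83.9, tip expected at tcp+72, panel rear at +38, front -60
side(load('s3'),[('tipR',z(508,347),-35),('panRR',z(447,401),-48),('panFL',z(105,297),48)],[462.6,-126.9,114.9])
s=load('s8')['frame']; cv2.imwrite('pics/s8zz.png',cv2.resize(s[250:330,295:415],None,fx=6.6,fy=6.6,interpolation=cv2.INTER_LANCZOS4)[:528])
s=load('s3')['frame']; cv2.imwrite('pics/s3zz.png',cv2.resize(s[250:330,295:415],None,fx=6.6,fy=6.6,interpolation=cv2.INTER_LANCZOS4)[:528])
E
```

```text
tcp box x,y -45.4 0.1
tipR box x 27.6 z 86.3
panRR box x -7.3 z 86.0
panFL box x -102.2 z 82.8
```

View pics/s8zz.png

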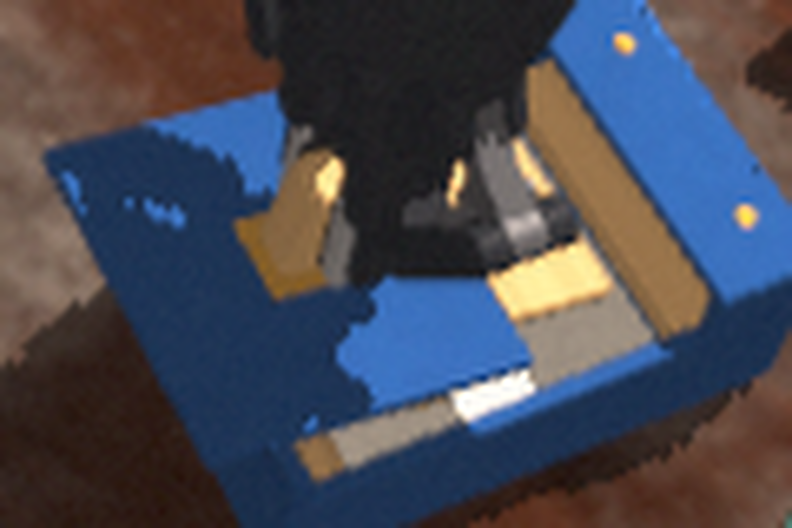

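View pics/s3zz.png

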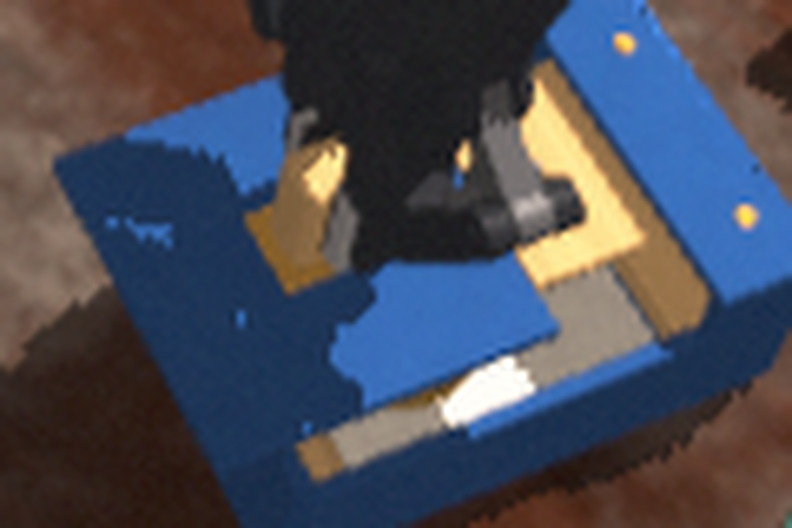

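```bash
python3 - <<'E'
from side import *
z=lambda x,y:(295+x/6.6-.4,250+y/6.6-.4)
side(load('s8'),[('tipR',z(612,288),-35),('panRR',z(530,362),-48),('panFL',z(43,152),48)],[463.7,-127.3,108.2])
E
```

```text
tcp box x,y -44.3 0.2
tipR box x 22.4 z 65.5
panRR box x -12.2 z 73.0
panFL box x -106.1 z 89.2
```

```bash
python3 -m inch '[[-0.01,0,0,0,0],[-0.009,0,0.003,0,0],[0,0,0.006,0,0],[0,0,0,0,0],[0,0,0,0,0]]' 40; python3 st.py; python3 tilt.py w9; python3 - <<'E'
from h import *
s=snap('scene','s9')['frame']; cv2.imwrite('pics/s9zz.png',cv2.resize(s[250:330,295:415],None,fx=6.6,fy=6.6,interpolation=cv2.INTER_LANCZOS4)[:528])
E
```

```text
time: 8.48
tool_pos: [480.4, -135.3, 98.1]
tcp_rot: [-0.685, -3.064, -0.0]
contact_force: [-1.2, -0.5, -1.8]
gripper_width: 0.181
t 8.48 pos [ 480.4 -135.3   98.1] ang_x 154.78 z [-0.002  0.001 -1.   ] F [-1.2 -0.5 -1.8] g 0.181 j6 -1.52
corners [178. 143.] [386. 144.] tilt deg 11.3 dx 1.9 fixdx: [(-2, np.float64(-1.7)), (0, np.float64(3.7)), (2, np.float64(12.1))]
```

View pics/s9zz.png

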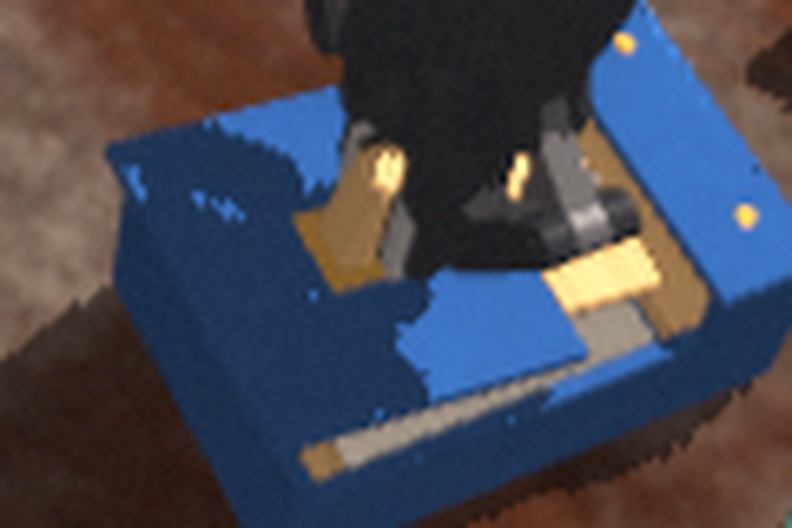

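```bash
python3 -m inch '[[-0.004,0,-0.001,0,0],[-0.006,0,0,0,0],[-0.005,0,0,0,0],[0,0,0,0,0]]' 40; python3 st.py; python3 tilt.py w10; python3 - <<'E'
from h import *
s=snap('scene','s10')['frame']; cv2.imwrite('pics/s10zz.png',cv2.resize(s[250:330,295:415],None,fx=6.6,fy=6.6,interpolation=cv2.INTER_LANCZOS4)[:528])
E
```

```text
time: 8.92
tool_pos: [495.9, -142.6, 100.1]
tcp_rot: [0.686, 3.064, -0.001]
contact_force: [0.1, 0.7, -1.4]
gripper_width: 0.179
t 8.92 pos [ 495.9 -142.6  100.1] ang_x 154.78 z [ 0.002 -0.001 -1.   ] F [ 0.1  0.7 -1.4] g 0.179 j6 -1.53
corners [188. 124.] [373. 125.] tilt deg -7.0 dx -13.3 fixdx: [(-2, np.float64(22.5)), (0, np.float64(21.6)), (2, np.float64(20.7))]
```

View pics/s10zz.png

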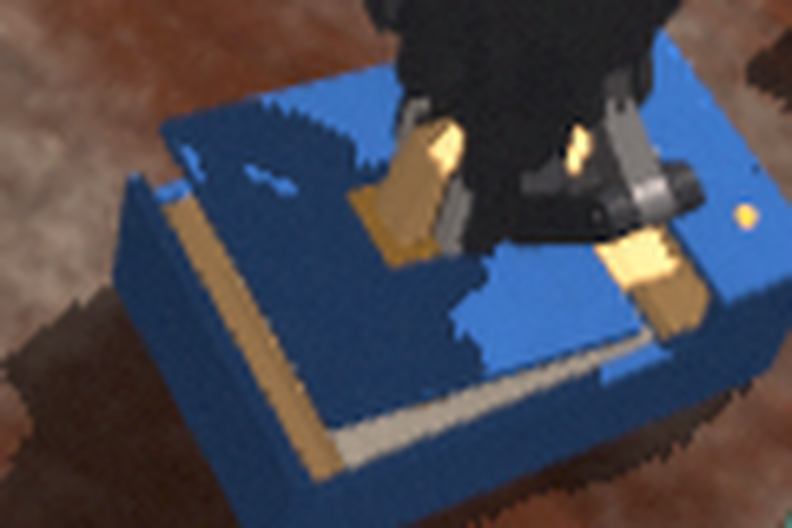

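```bash
python3 -m inch '[[-0.004,0,0,0,0],[-0.004,0,0.001,0,0],[0,0,0,0,0],[0,0,0,0,0]]' 40; python3 st.py; python3 - <<'E'
from h import *
s=snap('scene','s11')['frame']; cv2.imwrite('pics/s11zz.png',cv2.resize(s[250:330,295:415],None,fx=6.6,fy=6.6,interpolation=cv2.INTER_LANCZOS4)[:528])
snap('wrist','w11')
E
```

```text
time: 9.35
tool_pos: [501.8, -145.4, 98.7]
tcp_rot: [0.686, 3.066, -0.0]
contact_force: [0.2, 0.8, -1.2]
gripper_width: 0.184
t 9.35 pos [ 501.8 -145.4   98.7] ang_x 154.78 z [ 0. -0. -1.] F [ 0.2  0.8 -1.2] g 0.184 j6 -1.53
```

View pics/s11zz.png

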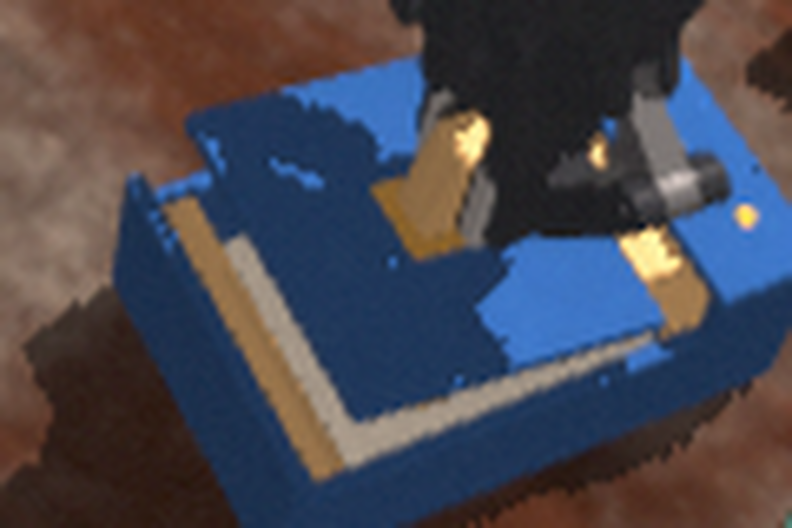

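View pics/w11.png

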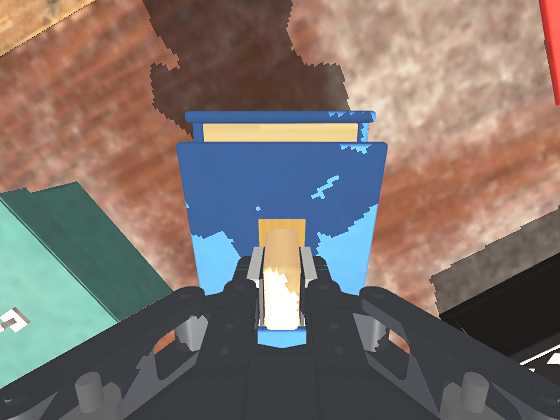

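```bash
python3 -m inch '[[0,0,0.002,0,0],[0,0,0.002,0,0],[0.0006,0,0.002,0,0],[0.0006,0,0.002,0,0],[0.0006,0,0.002,0,0],[0,0,0,0,0]]' 30; python3 st.py; python3 -m inch '[[0.0008,0,0.002,0,0],[0.0008,0,0.002,0,0],[0.0006,0,0.002,0,0],[0,0,0,0,0]]' 30; python3 st.py; python3 - <<'E'
from h import *
s=snap('scene','s12')['frame']; cv2.imwrite('pics/s12zz.png',cv2.resize(s[250:330,295:415],None,fx=6.6,fy=6.6,interpolation=cv2.INTER_LANCZOS4)[:528])
snap('wrist','w12')
E
```

```text
time: 9.95
tool_pos: [499.5, -144.2, 88.6]
tcp_rot: [-0.685, -3.065, -0.0]
contact_force: [-2.2, 1.2, 5.1]
gripper_width: 0.184
t 9.95 pos [ 499.5 -144.2   88.6] ang_x 154.79 z [-0.001  0.    -1.   ] F [-2.2  1.2  5.1] g 0.184 j6 -1.53
time: 10.28
tool_pos: [497.5, -143.3, 82.6]
tcp_rot: [-0.685, -3.065, -0.0]
contact_force: [-3.9, 1.7, 5.2]
gripper_width: 0.184
t 10.28 pos [ 497.5 -143.3   82.6] ang_x 154.79 z [-0.001  0.    -1.   ] F [-3.9  1.7  5.2] g 0.184 j6 -1.53
```

View pics/s12zz.png

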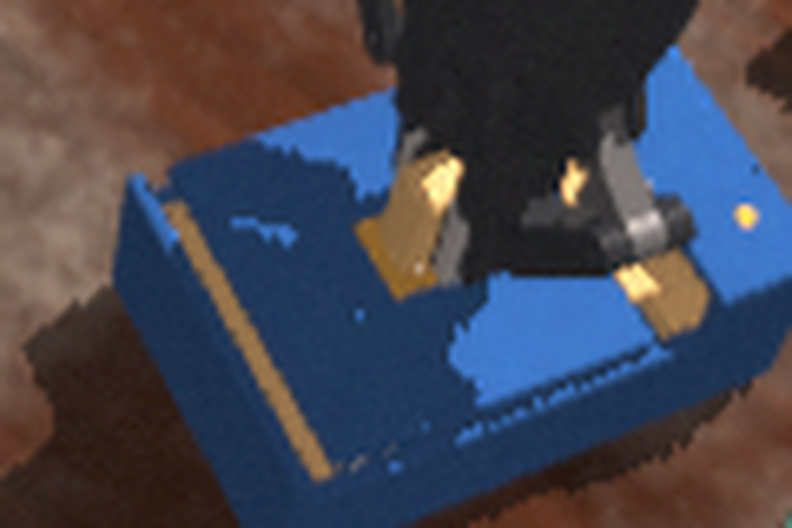

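View pics/w12.png

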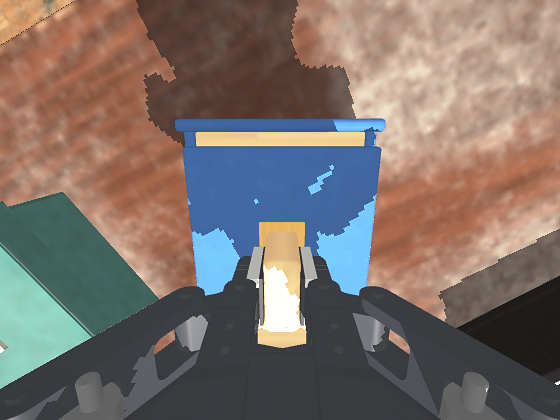

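```bash
python3 -m inch '[[0.0004,0,0.0015,0,0],[0.0004,0,0.0015,0,0],[0,0,0,0,0]]' 30; python3 st.py; python3 -m inch '[[0.0004,0,0.0015,0,0],[0,0,0,0,0]]' 30; python3 st.py; python3 tilt.py w13; python3 - <<'E'
from h import *
s=snap('scene','s13')['frame']; cv2.imwrite('pics/s13zz.png',cv2.resize(s[250:330,295:415],None,fx=6.6,fy=6.6,interpolation=cv2.INTER_LANCZOS4)[:528])
E
```

```text
time: 10.63
tool_pos: [497.0, -143.0, 79.7]
tcp_rot: [-0.686, -3.065, -0.0]
contact_force: [-3.3, 1.7, 5.8]
gripper_width: 0.182
t 10.63 pos [ 497.  -143.    79.7] ang_x 154.78 z [-0.  0. -1.] F [-3.3  1.7  5.8] g 0.182 j6 -1.53
time: 10.8
tool_pos: [496.8, -143.0, 78.5]
tcp_rot: [0.686, 3.066, -0.0]
contact_force: [-2.9, 1.5, 7.7]
gripper_width: 0.18
t 10.8 pos [ 496.8 -143.    78.5] ang_x 154.79 z [ 0. -0. -1.] F [-2.9  1.5  7.7] g 0.18 j6 -1.53
corners [173. 121.] [387. 121.] tilt deg 12.5 dx -7.7 fixdx: [(-2, np.float64(22.2)), (0, np.float64(21.3)), (2, np.float64(20.4))]
```

View pics/s13zz.png

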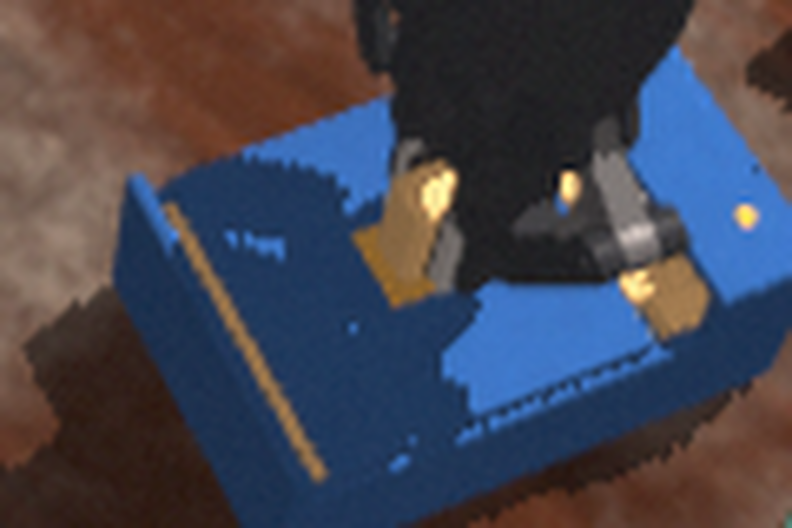

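View pics/w13.png

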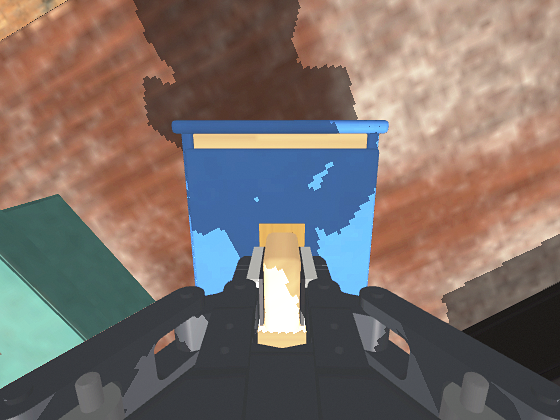

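```bash
python3 -m inch '[[0.0002,0,0.001,0,0],[0,0,0.0005,0,0],[0,0,0,0,0]]' 30; python3 st.py; python3 -m inch '[[0,0,0.001,0,0],[0,0,0,0,0]]' 30; python3 st.py; python3 - <<'E'
from h import *
w=snap('wrist','w14')['frame']; cv2.imwrite('pics/w14z.png',cv2.resize(w[100:250,150:410],None,fx=3,fy=3,interpolation=cv2.INTER_CUBIC))
w=load('w3')['frame']; cv2.imwrite('pics/w3z.png',cv2.resize(w[100:250,150:410],None,fx=3,fy=3,interpolation=cv2.INTER_CUBIC))
E
```

```text
time: 11.15
tool_pos: [496.9, -143.0, 78.4]
tcp_rot: [0.685, 3.064, -0.001]
contact_force: [-10.4, 3.7, 42.6]
gripper_width: 0.182
t 11.15 pos [ 496.9 -143.    78.4] ang_x 154.79 z [ 0.001 -0.001 -1.   ] F [-10.4   3.7  42.6] g 0.182 j6 -1.53
time: 11.32
tool_pos: [497.1, -143.1, 77.7]
tcp_rot: [0.685, 3.064, -0.001]
contact_force: [-10.6, 3.2, 51.4]
gripper_width: 0.176
t 11.32 pos [ 497.1 -143.1   77.7] ang_x 154.79 z [ 0.002 -0.001 -1.   ] F [-10.6   3.2  51.4] g 0.176 j6 -1.53
```

View pics/w14z.png

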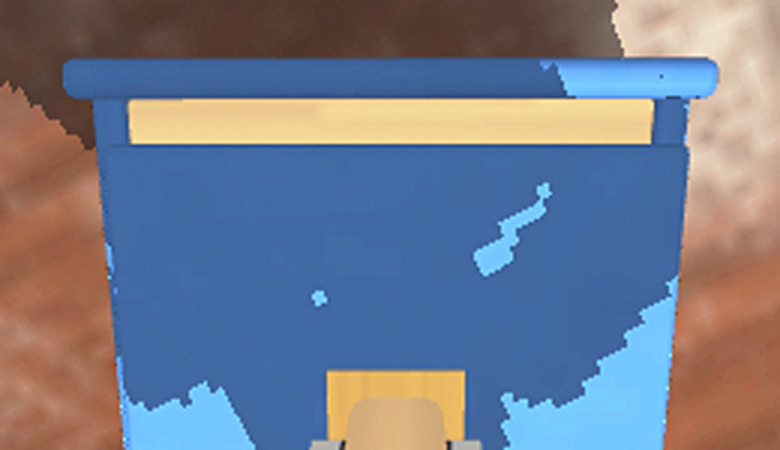

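View pics/w3z.png

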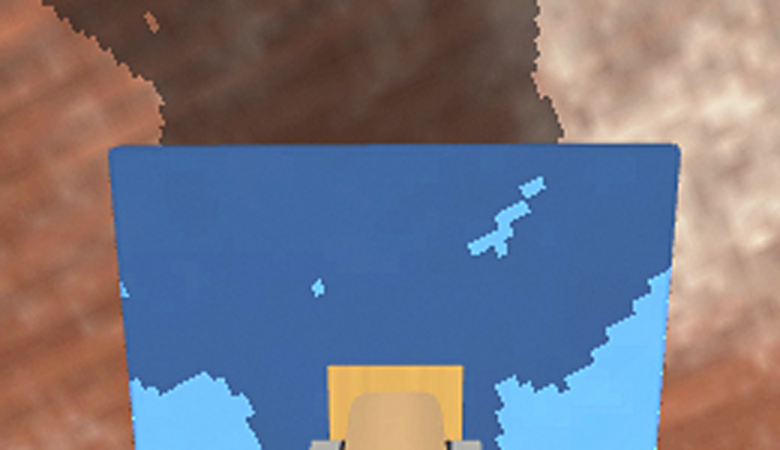

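```bash
python3 -m inch '[[0,0,-0.001,0,0],[0,0,-0.001,0,0],[0,0,0,0,0]]' 20; python3 st.py; python3 -m inch '[[0,0,0,0,0.45],[0,0,0,0,0.45],[0,0,0,0,0.45],[0,0,0,0,0.45],[0,0,0,0,0.45]]'; python3 st.py; python3 - <<'E'
from h import *
snap('wrist','w15')
E
```

```text
time: 11.62
tool_pos: [496.9, -143.0, 77.9]
tcp_rot: [0.686, 3.065, -0.0]
contact_force: [-0.2, 0.1, -0.2]
gripper_width: 0.179
t 11.62 pos [ 496.9 -143.    77.9] ang_x 154.78 z [ 0. -0. -1.] F [-0.2  0.1 -0.2] g 0.179 j6 -1.53
time: 12.03
tool_pos: [496.7, -142.9, 77.7]
tcp_rot: [-0.686, -3.066, -0.0]
contact_force: [0.3, 0.3, -0.4]
gripper_width: 0.449
t 12.03 pos [ 496.7 -142.9   77.7] ang_x 154.79 z [-0.  0. -1.] F [ 0.3  0.3 -0.4] g 0.449 j6 -1.53
```

View pics/w15.png

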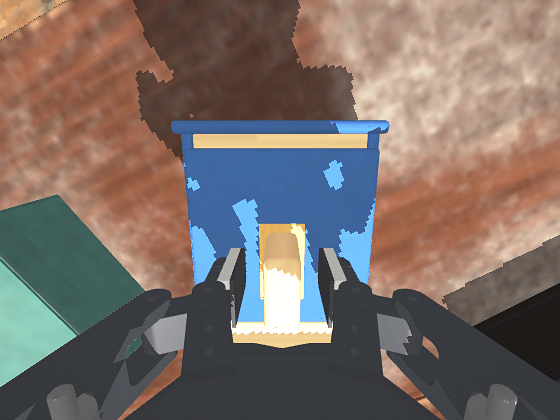

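Fingers are clear of the grip (bar at 260–304, fingers at 240/320). The lid's front edge is straight at row about 148. I'm lifting and moving aside to check.

```bash
python3 -m inch '[[0,0,-0.01,0,0.45],[0,0,-0.02,0,0.45],[0,0,-0.03,0,0.45],[0,0,-0.03,0,0.45],[0,0,-0.03,0,0.45],[0,0,-0.03,0,0.45],[0,0.03,-0.01,0,0.45],[0,0.035,0,0,0.45],[0,0.035,0,0,0.45],[0,0.035,0,0,0.45],[0,0.035,0,0,0.45],[0,0.035,0,0,0.45],[0,0.035,0,0,0.45],[0,0.03,0,0,0.45],[0,0,0,0,0.45],[0,0,0,0,0.45]]'; python3 st.py; python3 - <<'E'
from h import *
s=snap('scene','s16')['frame']; t=snap('top','t16')['frame']
a=cv2.resize(s[230:340,290:430],None,fx=4,fy=4,interpolation=cv2.INTER_CUBIC)
b=t[130:280,300:450]; b=cv2.resize(b,(440,440),interpolation=cv2.INTER_CUBIC)[:, :236]
cv2.imwrite('pics/s16z.png',a); cv2.imwrite('pics/t16z.png',cv2.resize(t[150:270,330:440],None,fx=5,fy=5,interpolation=cv2.INTER_CUBIC))
E
```

```text
time: 13.42
tool_pos: [611.8, 102.7, 238.2]
tcp_rot: [0.682, 3.067, -0.0]
contact_force: [0.0, 0.1, -1.1]
gripper_width: 0.452
t 13.42 pos [611.8 102.7 238.2] ang_x 154.92 z [ 0. -0. -1.] F [ 0.   0.1 -1.1] g 0.452 j6 -1.06
```

View pics/s16z.png

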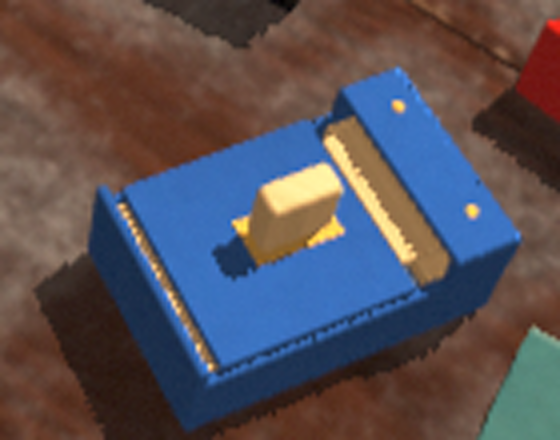

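View pics/t16z.png

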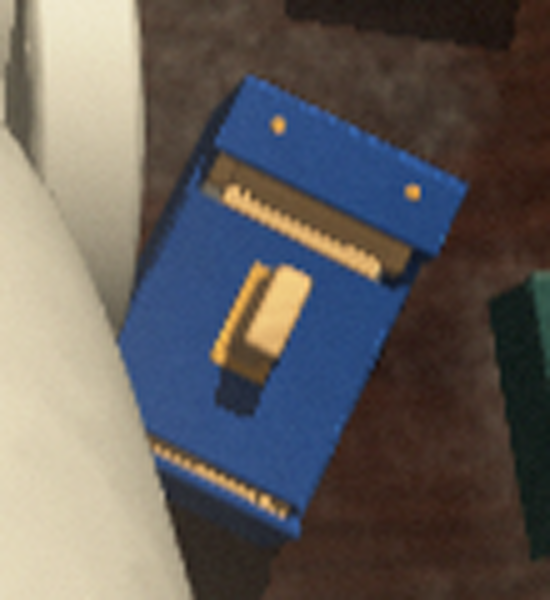

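View pics/t16.png

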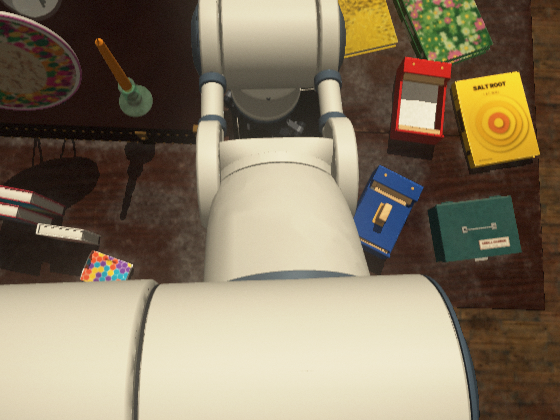

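```bash
python3 -m inch '[[0,0,-0.03,0,0.45],[0,0,-0.02,0,0.45],[0,0,0,0,0.45],[0,0,0,0,0.45]]'; python3 - <<'E'
from h import *
s=load('s16');t=load('t16')
a=np.deg2rad(-25.2);x=np.array([np.cos(a),np.sin(a)]);y=np.array([-x[1],x[0]]);o=np.array([503.7,-146.3])
for S,n,p,h in [(s,'panFL',(290+127/4,230+190/4),51),(s,'panFR',(290+218/4,230+364/4),51),(s,'panRR',(290+415/4,230+290/4),51),(s,'panRL',(290+318/4,230+121/4),51),(t,'panFR',(330+285/5,150+502/5),51),(t,'griptop',(330+277/5,150+308/5),87),(s,'griptop',(290+302/4,230+190/4),87)]:
    q=ray(S,np.array(p)-.4,h)[:2]-o; print(n,(q@x).round(1),(q@y).round(1))
print(manip.get_state()['contact_force'].round(1))
s2=snap('scene','s17'); cv2.imwrite('pics/s17z.png',s2['frame'])
E
```

```text
time: 13.85
tool_pos: [611.9, 100.2, 289.3]
tcp_rot: [0.687, 3.063, 0.001]
contact_force: [1.1, -0.7, 0.1]
gripper_width: 0.45
panFL -64.2 45.6
panFR -66.8 -45.6
panRR 29.9 -48.2
panRL 35.9 44.4
panFR -68.1 -39.8
griptop -7.5 2.0
griptop -6.8 -1.4
[ 1.1 -0.7  0.1]
```

View pics/s17z.png

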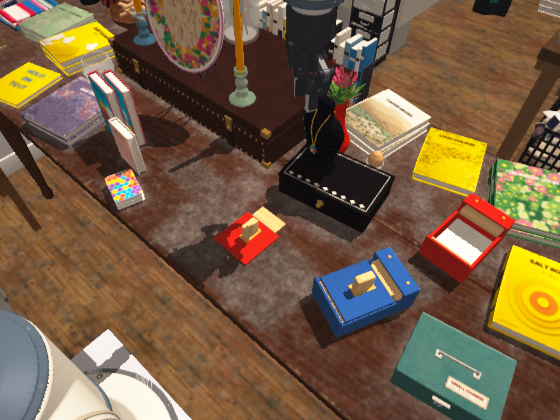

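```bash
python3 -c "
from rig import manip
print(manip.close_job())"
```

```text
the job is handed in; nothing more can be done
None
```

The blue box is closed with the blue lid, the candle is still inside, and I handed the job in at about 13.9 s of the 40 s allowed.

**How it was done:** I took the lid by its wooden grip. The tool cannot tilt, so I pressed the lid's front underside on the box's front wall until it swung tongue-low in the jaws. I then slid the tongue under the lip with the front end raised, lowered the front by hand until the lid lay flat, let go and moved clear.

**Last checks:**
- **Seating:** both views put the grip at box x of about -7, so the tongue's tip is at about 65 (allowed 58 to 74). The lid's front edge is at about -64 to -68, inside the wall at -74.
- **Flat and square:** the lid looks flat and square to the box. Its corner measurements scatter by a few mm, up to 6 mm between the two rear corners.
- **Clear of everything:** after release, the force readings on the tool were about 1 N or less. The red lid looks unmoved in the last picture.

**What disagreed or ran high:**
- **Tilt:** it was about 12 deg, less than the 15 suggested. My first reading of the scene view gave 16, from badly picked corners. Re-picked, it gave 12, matching the wrist camera.
- **Force:** the wrist force rose to about 51 N when the lid bottomed out, under the 120 N limit. I backed off before opening the jaws.

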